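# Hold the spring clip open over the order pad

### The arm

A 7-joint arm with a two-finger parallel gripper is mounted at the origin on a cart in front of the work surface, level with it; the furniture and walls round the work are solid. World frame = base frame: x ahead of the robot, y to its left, z up, the work surface at z = 0. Lengths are in mm, angles in rad, forces in N, time in s.
With the tool pointing down it reaches from about 425 to 1025 mm from the base axis. Payload 9.4 kg.
Tool frame: the origin (TCP) lies at the very end of the fingers, on their centre line; the grasp point (between the pads) lies 19 mm behind it; z points along the fingers, y is the line along which they close (so a half turn about z gives the same grasp; the last joint's range is limited). The gripper opens to 85 mm and grips with 20 to 120 N. Pads are 22 mm wide; open, the fingers measure 114 mm over their backs; the gripper's body (76 mm by 85 mm) begins 54 mm behind the grasp point. The pads swing forward as they close: fully open they stand 13 mm farther back than shut.
Start: joints at [-1.385, 0.599, -0.003, 1.599, 0.002, 0.943, -0.08], TCP at [188.349, 700.106, 231.275] pointing down, gripper open.
Joint ranges: [-2.57, 2.57], [-0.35, 1.97], [-1.29, 1.29], [0.11, 2.56], [-1.05, 4.19], [0.11, 1.86], [-2.63, 2.63]. Speed limits (rad/s): [2.22, 2.22, 3.01, 3.01, 3.14, 3.14, 3.14].

### API

Orientations are given as a unit quaternion [w, x, y, z].
In Python, from plant import r, optics, order, spotter gives the robot as it stands.
- The arm moves only by the shell command python3 -m crank 'ROWS' [FORCE]. ROWS is JSON, a list of rows, each an object of numbers: "x", "y", "z": the shift along the tool's x, y, z in cm; "rx", "ry", "rz": the turn, a rotation vector about the tool's x, y, z in rad; "claw": the opening, from 0 (shut) to 1 (fully open). In form: [{"x": .., "y": .., "z": .., "rx": .., "ry": .., "rz": .., "claw": ..}, ...]. A call has 1 to 20 rows; each row shifts and turns the commanded pose from where the row before left it, along the tool's axes as they then stand; what a row does not reach is not made up. A row lasts 1/10 s, in which the tool goes at most 50 mm and 8.59 degrees, less where a joint would pass 70% of its speed; a pose out of reach is approached as far as the arm can. A call with a gripper value outside its range is refused whole. The fingers move at their own pace and stop on an object; FORCE is the grip in N (left out, the last holds). Time passes only in rows, so rows that do not move let the fingers close. It gives the time, the measured TCP pose, the force, the opening and the grip force at its end, in the units of the state.
- r.state(): the state, without advancing time (a new reading comes with each control period).
- optics.camera(name): name is "scene" or "side" or "wrist"; returns a dict with "color" (420x560x3 uint8, red, green, blue), "fovy" (degrees; the focal length in pixels is half the picture's height over the tangent of half this angle, whatever the lens; pixels are square), "cx", "cy" (the principal point, pixels), "k1" (the pictures are not rectified: a ray, as slopes to the right and down, at radius r is drawn at 1 + k1 r^2 times it, then the intrinsics apply), "R" (3x3) and "t" (3): a world point X has camera coordinates R X + t. Camera axes: x right, y down, z forward; pixel columns grow to the right and rows downward; lengths in mm; the calibration is good to about 2 mm. A picture is of the moment at which its call begins. There is no depth.
- order.job_done(): hands the job in; it is judged then, once.
Trained networks look in a picture, given as the dict that the camera call returned (one of the last four; its "shot" number tells which), for a name from the list of things; names that differ only in an ending like _2 or _b are one class to them, and where a whole thing is asked for, a point or a joint stands for the part that bears it (a point fixed in the world has none). Each returns a list of dicts, best first, with "score" (0 to 1); they miss things now and then, are a little off and sometimes report something else, mostly with a low value. They report only what shows in the picture. A call takes as long as a camera call. They do not tell look-alikes from the thing itself.
- spotter.recognise(thing, picture): "extent" ([centre column, centre row, width, height] in pixels, round what is visible of it).
- spotter.cut_out(thing, picture): "pixels" (420x560 bool, what is visible of it) and "extent" ([centre column, centre row, width, height] in pixels, round what is visible of it).
The state is a dict: "time": time; "joint_pos": joint angles; "qd": joint speeds; "joint_efforts": joint torques, N m; "tool_pos": TCP position; "eef_rot": TCP orientation; "contact_force": force on the tool from outside, world axes, zero at the start; "wrist_torque": the same for the moment, N m; "gripper_width": opening from 0.0 (shut) to 1.0 (fully open); "grip_force": force on a finger pad.
Only numpy, scipy, OpenCV 4.12 (cv2) and the standard library are available. Lean on these libraries where they do the work, as an engineer would, in place of code of your own. Each camera call takes 0.05 s, during which the arm holds its last target. There are 200 camera calls.

### The job

Someone wants to slip a new order sheet onto the pad. Take the blue spring clip off its parking rail by squeezing its two handles together, carry it to the order pad that stands upright in the black stand, and hold it there squeezed wide open and upright astride the middle of the pad's top edge, one jaw in front of the pad and one behind, reaching one to two centimetres down past the edge, without touching the pad. Finish like that, still holding the clip open in the gripper; leave the pad in its stand and do not disturb the calculator, the tape roll or the highlighter.

Things in the scene. Friction and masses are not known exactly. Their poses are not given: they have to be found in the camera images.
- clip: blue spring clip on a steel pin, 46 mm wide, 92 mm high, about 64 g, parked upright on the rail, handles up, jaws down. Origin: middle of the pin, about half-way up (58 mm above the work surface when parked). z: from jaws up to handles, midway between the halves; y: along the pin (the width, parallel to the rail's blade); x: the direction in which handles are squeezed and jaws open
- clip_handles (a point): point midway between the tops of the clip's two handles, 42 mm above the pin, axes as the clip. The handles, 26 mm wide along y, splay from the pin up and outward, there 57 mm apart over the outside; squeezed fully they are parallel, 11 mm over the outside, and end 50 mm above the pin. Squeezing takes 5 N at first, 10 N fully open
- clip_lips (a point): point midway between the black rubber lips at the jaws' lower ends, 48 mm below the pin, axes as the clip. Fully open, the lips are about 48 mm apart inside and end 41 mm below the pin; the jaws bulge, so the gap is free for a 12 mm pad to within 5 mm of the pin
- clip_jaw (a joint): opening angle of each half of the spring clip (both halves turn alike): 0 as parked, with the lips on the 6 mm blade of the rail; 0.47 at the stop, fully squeezed; a spring closes it
- rail: parking rail on the work surface, where it does not move: grey foot 64 x 80 x 10 mm with an upright aluminium blade along its y axis, 6 mm thick, 70 mm long, its top 40 mm above the work surface. Origin: centre of the underside. The clip sits astride the blade, its lips on the foot, and lifts straight off when it is squeezed open
- pad_top (a point): middle of the top edge of the white order pad, half-way through its thickness. The pad is 12 mm thick, 100 mm wide and 145 mm high and stands loose in the stand, its top edge 153 mm above the work surface. Axes: x up, y along the top edge, z out of the front face (towards the robot's side)
- pad: the same white order pad, 90 g; origin in the middle of its back face; axes as at pad_top
- stand: black desk stand that does not move: foot 70 x 112 x 8 mm with a 13 mm slot between a low front wall (36 mm high) and a back wall (72 mm high). Origin: centre of the underside; the pad stands over it; y along the slot
- calculator_mid (a point): centre of a grey pocket calculator, 100 x 68 x 19 mm, lying on the surface: to be left alone
- tape_roll_mid (a point): centre of a brown tape roll, 74 mm across, 25 mm high, lying flat: to be left alone
- highlighter_mid (a point): centre of a highlighter pen, 124 x 43 x 17 mm over all, lying on the surface: to be left alone
There are look-alikes about, which are no part of the job. There is more than one size of the clip; the job needs the largest.

How it is judged (in metres and radians):
On the way:
1. the clip is squeezed wide open in the fingers and clear of the rail (value of joint clip_jaw above 0.33 rad and contact force between the fingers and clip above 2 N and height (world z) of clip above 0.1 m and contact force between clip and rail below 0.1 N), for 0.2 s.
At the end, for the whole second after the job is handed in: Clip still, in the fingers, open > 0.33 rad, upright and in line with the pad edge within 0.3 rad, pin 4-36 mm above the edge, pad central within 16 mm across and 25 mm along; clip and fingers touch neither pad nor stand; pad upright, within 12 mm of its start (value of joint clip_jaw above 0.33 rad and contact force between the fingers and clip above 2 N and contact force between each of clip, the fingers and pad below 0.1 N and contact force between clip and stand below 0.1 N and x of pad_top in the frame of clip between -0.016 and 0.016 m and y of pad_top in the frame of clip between -0.025 and 0.025 m and z of pad_top in the frame of clip between -0.036 and -0.004 m and angle between the y axis of clip and the y axis of pad_top, either way round below 0.3 rad and angle between clip's own z axis and vertical below 0.3 rad and angle between pad_top's own x axis and vertical below 0.1 rad and distance of pad_top from where it was at the start of the episode below 0.012 m and linear speed of clip below 0.03 m/s); the arm keeps its last pose, push and grip.
It fails at once if the pad is knocked or pulled out of place (20 mm) (distance of pad_top from where it was at the start of the episode above 0.02 m).
It fails at once if the calculator is moved by 20 mm (distance of calculator_mid from where it was at the start of the episode above 0.02 m).
It fails at once if the tape roll is moved by 20 mm (distance of tape_roll_mid from where it was at the start of the episode above 0.02 m).
It fails at once if the highlighter is moved by 20 mm (distance of highlighter_mid from where it was at the start of the episode above 0.02 m).
It also fails if it takes over 32 s, if anything falls off the work surface, if the arm or the gripper's body presses on something with over 40 N, if the wrist force passes 120 N, or if a joint passes its speed limit or range.

## Working session

There is one attempt and no reset: what is moved stays moved. The work goes in short steps, Python scripts to look and compute and a shell command to move; the robot and the scene stay as the last step left them, time stands still between calls to the robot, and variables do not carry over. Pictures are saved under pics/ and viewed, at most 10 in all, crops included, and the job is handed in when it is done.

```bash
ls; mkdir -p pics; cat > h.py <<'E'
import numpy as np,cv2
from plant import r,optics,order,spotter
def K(c):
    h,w=c["color"].shape[:2]; f=h/2/np.tan(np.radians(c["fovy"])/2)
    return np.array([[f,0,c["cx"]],[0,f,c["cy"]],[0,0,1.]]),np.array([c["k1"],0,0,0.])
def proj(c,X):
    k,d=K(c); return cv2.projectPoints(np.array(X,float).reshape(-1,3),cv2.Rodrigues(np.array(c["R"]))[0],np.array(c["t"],float),k,d)[0].reshape(-1,2)
def ray(c,p):
    k,d=K(c); u=cv2.undistortPoints(np.array(p,float).reshape(-1,1,2),k,d).reshape(-1,2)
    R=np.array(c["R"]); D=np.c_[u,np.ones(len(u))]@R; return -R.T@np.array(c["t"]),D
def atz(c,p,z):
    o,D=ray(c,p); return o+D*((z-o[2])/D[:,2])[:,None]
def save(c,n,crop=None,s=1):
    im=c["color"][:,:,::-1]
    if crop: im=im[crop[1]:crop[3],crop[0]:crop[2]]
    cv2.imwrite("pics/"+n,cv2.resize(im,None,fx=s,fy=s,interpolation=cv2.INTER_CUBIC))
E
python3 - <<'E'
from h import *
ims=[]
for n in ["scene","side"]:
    c=optics.camera(n); save(c,n+"0.png",s=1.4)
    print(n,-np.array(c["R"]).T@np.array(c["t"]),K(c)[0][0,0],c["k1"])
    for t in ["clip","rail","pad","stand"]:
        for d in spotter.recognise(t,c)[:4]: print(t,np.round(d["extent"]),round(d["score"],2))
print(r.state())
E
```

```text
pics
scene [-211.04901506 -516.08896435  725.27514381] 496.55015876760103 -0.0031964591793706724
clip [257. 240.  28.  45.] 0.89
clip [257. 202.  17.  23.] 0.72
clip [224. 188.  15.  27.] 0.54
rail [259. 266.  40.  28.] 0.85
pad [308. 198.  40.  68.] 0.62
stand [307. 222.  52.  34.] 0.9
side [418.28207372 649.49513204 582.18384615] 441.0016454748629 -0.06530888044198645
clip [224. 276.  24.  38.] 0.93
clip [306. 247.  31.  48.] 0.9
clip [205. 319.  26.  42.] 0.62
rail [306. 268.  41.  32.] 0.78
pad [231. 218.  30.  74.] 0.8
pad [308. 246.  29.  45.] 0.69
stand [235. 251.  49.  46.] 0.7
{'time': 0.5, 'joint_pos': array([-1.38467986,  0.59931913, -0.00249793,  1.59944353,  0.00182194,
        0.9429029 , -0.07979934]), 'qd': array([-0.00161725, -0.00051676,  0.00036539,  0.0004589 ,  0.00371041,
       -0.0010205 ,  0.00011392]), 'joint_efforts': array([-1.56663555e-03, -7.75561523e+01,  1.56159595e+00, -2.58172363e+01,
        1.23254105e-02,  2.66541334e-03,  1.22940361e-05]), 'tool_pos': array([188.36460491, 700.07425485, 231.24535872]), 'eef_rot': array([ 3.07969618e-05,  1.31013690e-01,  9.91380558e-01, -3.70074222e-05]), 'contact_force': array([-0.27126161, -0.28908443,  0.18629002]), 'wrist_torque': array([-0.01026867, -0.00285211,  0.02141029]), 'grip_force': 0.0, 'gripper_width': 0.9989699673701562}
```

View pics/scene0.png

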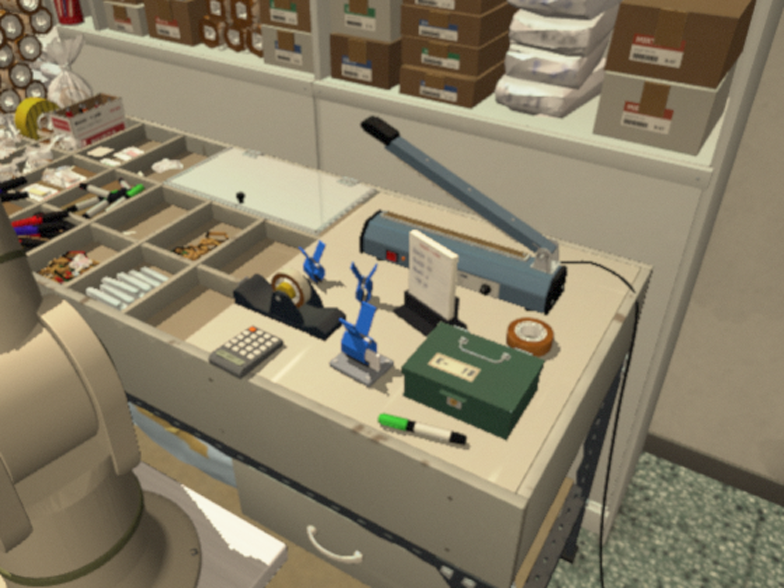

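View pics/side0.png

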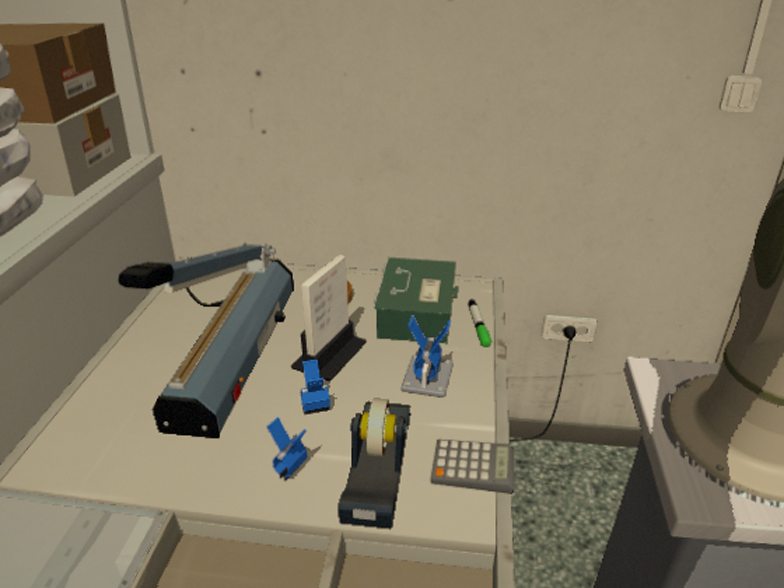

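Scene: target clip on rail at native px (257,240), pad at (308,198); two smaller clips behind. Side: the clip is at (306,247), pad at (231,218), with the green box beyond. Zooming in for corners.

```bash
python3 - <<'E'
from h import *
a=optics.camera("scene"); b=optics.camera("side")
A=cv2.resize(a["color"][155:280,225:335,::-1],None,fx=3.5,fy=3.5,interpolation=cv2.INTER_CUBIC)
B=cv2.resize(b["color"][175:300,205:325,::-1],None,fx=3.5,fy=3.5,interpolation=cv2.INTER_CUBIC)
cv2.imwrite("pics/z1.png",np.hstack([A,B])[:, :800]); print(A.shape,B.shape)
E
```

```text
(438, 385, 3) (438, 420, 3)
```

View pics/z1.png

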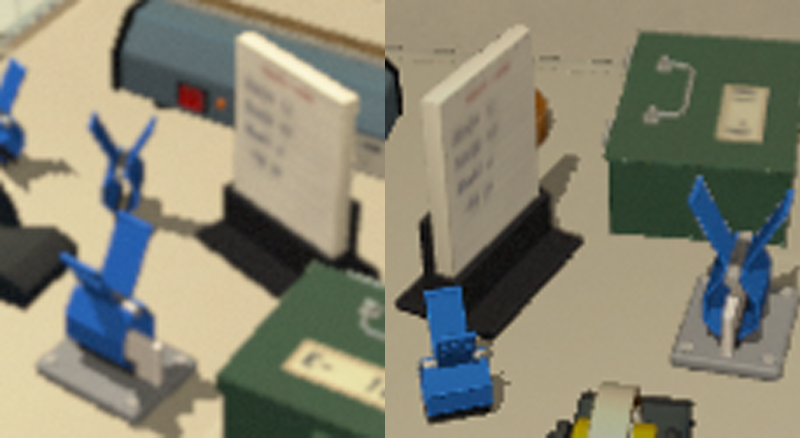

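Clear view: pad front-top corners at scene (293,166),(325,184), side (220,204),(246,184); rail foot corners at scene (236,259),(262,272),(281,258), side (287,276),(318,281).

```bash
python3 - <<'E'
from h import *
a=optics.camera("scene"); b=optics.camera("side")
S=lambda p:np.array(p)/3.5+[225,155]
D=lambda p:(np.array(p)-[385,0])/3.5+[205,175]
np.set_printoptions(precision=1,suppress=True)
print("pad front top scene L,R",atz(a,S([[237,37],[350,103]]),153)); print("side near,far,backnear",atz(b,D([[438,100],[530,30],[424,97]]),153))
print("rail scene",atz(a,S([[40,365],[130,412],[195,360]]),10)); print("rail side L,Rbottom,Lback,",atz(b,D([[672,357],[782,372],[697,280]]),10))
print("handles side",atz(b,D([[697,180],[792,185]]),100),"scene",atz(a,S([[68,256],[137,215]]),100))
for t in ["highlighter_mid","tape_roll_mid","calculator_mid"]:
  for c in (a,b):
    for d in spotter.recognise(t,c)[:1]: print(t,atz(c,d["extent"][:2],10))
# green box top
print("box",atz(a,np.array([[405,365],[440,325],[542,357],[515,388]])/1.4,85))
E
```

```text
pad front top scene L,R [[ 620.7  -54.5  153. ]
 [ 589.8 -150.5  153. ]]
side near,far,backnear [[ 624.6  -52.7  153. ]
 [ 590.8 -138.9  153. ]
 [ 632.9  -54.8  153. ]]
rail scene [[ 427.8  -29.4   10. ]
 [ 421.6  -98.9   10. ]
 [ 481.3 -108.1   10. ]]
rail side L,Rbottom,Lback, [[491.3 -24.8  10. ]
 [428.3 -19.9  10. ]
 [484.7 -98.4  10. ]]
handles side [[483.9 -73.  100. ]
 [430.4 -75.2 100. ]] scene [[433.2 -50.2 100. ]
 [487.5 -63.1 100. ]]
highlighter_mid [[ 380.2 -209.5   10. ]]
highlighter_mid [[ 383.3 -208.1   10. ]]
tape_roll_mid [[ 646.1 -259.3   10. ]]
calculator_mid [[380.3  96.9  10. ]]
calculator_mid [[388.5 110.4  10. ]]
box [[ 410.3 -169.1   85. ]
 [ 512.8 -169.2   85. ]
 [ 523.9 -323.3   85. ]
 [ 447.  -315.3   85. ]]
```

```bash
cat >> h.py <<'E'
def twist(p,yaw,P,Y,n):
    """constant rows (tool down, yaw = world angle of tool y): returns x,y,z cm, rz per row and path"""
    from scipy.optimize import fsolve
    d=-(Y-yaw)/n
    def run(v):
        q=np.array(p[:2],float);a=yaw;L=[]
        for _ in range(n):
            q=q+v[0]*np.array([-np.sin(a),np.cos(a)])+v[1]*np.array([np.cos(a),np.sin(a)]);a-=d;L.append(q)
        return np.array(L)
    v=fsolve(lambda v:run(v)[-1]-np.array(P[:2]),[0,0]); return np.round([*v/10,-(P[2]-p[2])/n/10,d],4),run(v)
def yawnow(s):
    w,x,y,z=s["eef_rot"]; return np.arctan2(1-2*(x*x+z*z),2*(x*y-w*z))
E
python3 - <<'E'
from h import *
s=r.state();print(yawnow(s),s["time"])
for n in (20,):
  v,L=twist(s["tool_pos"],yawnow(s),[457,-63,200],-.09,n); print(v,np.linalg.norm(v[:3]),L[::3].round(),np.hypot(*L.T).min())
E
```

```text
1.3080201861754843 1.0
[-4.1898 -1.3212  0.1564  0.0699] 4.395958876058783 [[225. 676.]
 [325. 591.]
 [405. 486.]
 [462. 367.]
 [492. 239.]
 [495. 108.]
 [471. -21.]] 461.32201334859354
```

```bash
R='{"x":-4.19,"y":-1.32,"z":0.15,"rz":0.07,"claw":1}'; python3 -m crank '[{"x":-4.19,"y":-1.32,"z":0.15,"rz":0.07,"claw":1},{"x":-4.19,"y":-1.32,"z":0.15,"rz":0.07,"claw":1},{"x":-4.19,"y":-1.32,"z":0.15,"rz":0.07,"claw":1},{"x":-4.19,"y":-1.32,"z":0.15,"rz":0.07,"claw":1},{"x":-4.19,"y":-1.32,"z":0.15,"rz":0.07,"claw":1},{"x":-4.19,"y":-1.32,"z":0.15,"rz":0.07,"claw":1},{"x":-4.19,"y":-1.32,"z":0.15,"rz":0.07,"claw":1},{"x":-4.19,"y":-1.32,"z":0.15,"rz":0.07,"claw":1},{"x":-4.19,"y":-1.32,"z":0.15,"rz":0.07,"claw":1},{"x":-4.19,"y":-1.32,"z":0.15,"rz":0.07,"claw":1},{"x":-4.19,"y":-1.32,"z":0.15,"rz":0.07,"claw":1},{"x":-4.19,"y":-1.32,"z":0.15,"rz":0.07,"claw":1},{"x":-4.19,"y":-1.32,"z":0.15,"rz":0.07,"claw":1},{"x":-4.19,"y":-1.32,"z":0.15,"rz":0.07,"claw":1},{"x":-4.19,"y":-1.32,"z":0.15,"rz":0.07,"claw":1},{"x":-4.19,"y":-1.32,"z":0.15,"rz":0.07,"claw":1},{"x":-4.19,"y":-1.32,"z":0.15,"rz":0.07,"claw":1},{"x":-4.19,"y":-1.32,"z":0.15,"rz":0.07,"claw":1},{"x":-4.19,"y":-1.32,"z":0.15,"rz":0.07,"claw":1},{"x":-4.19,"y":-1.32,"z":0.15,"rz":0.07,"claw":1}]' 40
python3 -m crank '[{"claw":1},{"claw":1}]'
python3 - <<'E'
from h import *
s=r.state();print(s["time"],s["tool_pos"],yawnow(s),s["joint_pos"])
c=optics.camera("wrist");save(c,"w1.png",s=1.4)
print(-np.array(c["R"]).T@np.array(c["t"]),c["R"])
print("proj",proj(c,[[457,-63,58],[457,-63,100],[612,-102,153]]))
E
```

```text
1.0 [188.36642798 700.08162682 231.28109621] 1.3080201861754843 [-1.38464719  0.59928835 -0.00253074  1.59940451  0.00181189  0.94295122
 -0.07978111]
[119.62270251 719.42508433 373.23279865] [[ 0.25952824  0.96573472  0.00123816]
 [ 0.92628297 -0.24928841  0.28258654]
 [ 0.2732123  -0.0721923  -0.95924101]]
proj [[-148.19433799  473.1503585 ]
 [-161.59307785  489.2958592 ]
 [-119.17677652  562.38052337]]validation failed for argument at $[0]...
validation failed for argument at $[0]...
```

View pics/w1.png

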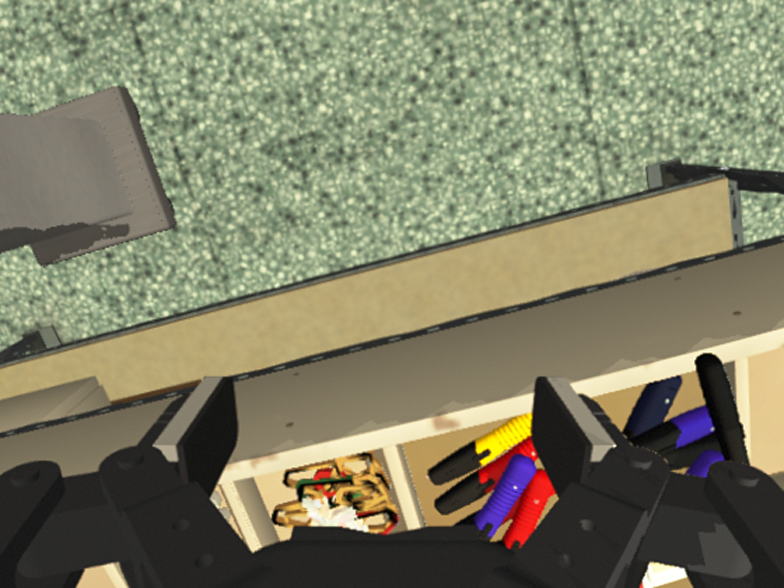

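The picture shows only the drawer under the start pose; the rows were refused, so all seven keys are evidently required.

```bash
python3 -m crank '[{"x":-4.19,"y":-1.32,"z":0.15,"rx":0,"ry":0,"rz":0.07,"claw":1},{"x":-4.19,"y":-1.32,"z":0.15,"rx":0,"ry":0,"rz":0.07,"claw":1},{"x":-4.19,"y":-1.32,"z":0.15,"rx":0,"ry":0,"rz":0.07,"claw":1},{"x":-4.19,"y":-1.32,"z":0.15,"rx":0,"ry":0,"rz":0.07,"claw":1},{"x":-4.19,"y":-1.32,"z":0.15,"rx":0,"ry":0,"rz":0.07,"claw":1},{"x":-4.19,"y":-1.32,"z":0.15,"rx":0,"ry":0,"rz":0.07,"claw":1},{"x":-4.19,"y":-1.32,"z":0.15,"rx":0,"ry":0,"rz":0.07,"claw":1},{"x":-4.19,"y":-1.32,"z":0.15,"rx":0,"ry":0,"rz":0.07,"claw":1},{"x":-4.19,"y":-1.32,"z":0.15,"rx":0,"ry":0,"rz":0.07,"claw":1},{"x":-4.19,"y":-1.32,"z":0.15,"rx":0,"ry":0,"rz":0.07,"claw":1}]' 40
python3 - <<'E'
from h import *
s=r.state();print(s["time"],s["tool_pos"],yawnow(s),s["joint_pos"])
E
```

```text
time: 2.05
tool_pos: [462.7, 366.0, 216.4]
eef_rot: [0.0, 0.464, 0.886, 0.0]
contact_force: [-0.4, 0.0, -0.4]
gripper_width: 1.007
grip_force: 0.0
2.05 [462.67583098 365.99889968 216.43070139] 0.6048342911849544 [-0.8968366   0.4587357   0.18739624  1.94059291 -0.12082174  0.75199791
 -0.03522945]
```

Exactly as predicted; second half.

```bash
python3 -m crank '[{"x":-4.19,"y":-1.32,"z":0.15,"rx":0,"ry":0,"rz":0.07,"claw":1},{"x":-4.19,"y":-1.32,"z":0.15,"rx":0,"ry":0,"rz":0.07,"claw":1},{"x":-4.19,"y":-1.32,"z":0.15,"rx":0,"ry":0,"rz":0.07,"claw":1},{"x":-4.19,"y":-1.32,"z":0.15,"rx":0,"ry":0,"rz":0.07,"claw":1},{"x":-4.19,"y":-1.32,"z":0.15,"rx":0,"ry":0,"rz":0.07,"claw":1},{"x":-4.19,"y":-1.32,"z":0.15,"rx":0,"ry":0,"rz":0.07,"claw":1},{"x":-4.19,"y":-1.32,"z":0.15,"rx":0,"ry":0,"rz":0.07,"claw":1},{"x":-4.19,"y":-1.32,"z":0.15,"rx":0,"ry":0,"rz":0.07,"claw":1},{"x":-4.19,"y":-1.32,"z":0.15,"rx":0,"ry":0,"rz":0.07,"claw":1},{"x":-4.19,"y":-1.32,"z":0.15,"rx":0,"ry":0,"rz":0.07,"claw":1},{"x":0,"y":0,"z":0,"rx":0,"ry":0,"rz":0,"claw":1},{"x":0,"y":0,"z":0,"rx":0,"ry":0,"rz":0,"claw":1}]' 40
python3 - <<'E'
from h import *
s=r.state();print(s["time"],s["tool_pos"],yawnow(s),s["joint_pos"])
c=optics.camera("wrist");save(c,"w2.png",s=1.4)
print(-np.array(c["R"]).T@np.array(c["t"]))
print("proj*1.4",1.4*proj(c,[[457,-63,58],[457,-63,100],[612,-102,153]]))
E
```

```text
time: 3.25
tool_pos: [456.4, -63.7, 201.6]
eef_rot: [0.0, 0.74, 0.673, 0.0]
contact_force: [-0.1, 0.8, 0.7]
gripper_width: 1.003
grip_force: 0.0
3.25 [456.39270377 -63.65544289 201.57698583] -0.09391710064713654 [-0.28062309  0.34976717  0.39199821  2.23570853 -0.23679535  0.59315417
  0.19330193]
[463.64731975   8.47536216 343.53767467]
proj*1.4 [[383.30226199 272.8007306 ]
 [383.32670683 293.21444981]
 [748.08972599 381.54151856]]
```

View pics/w2.png

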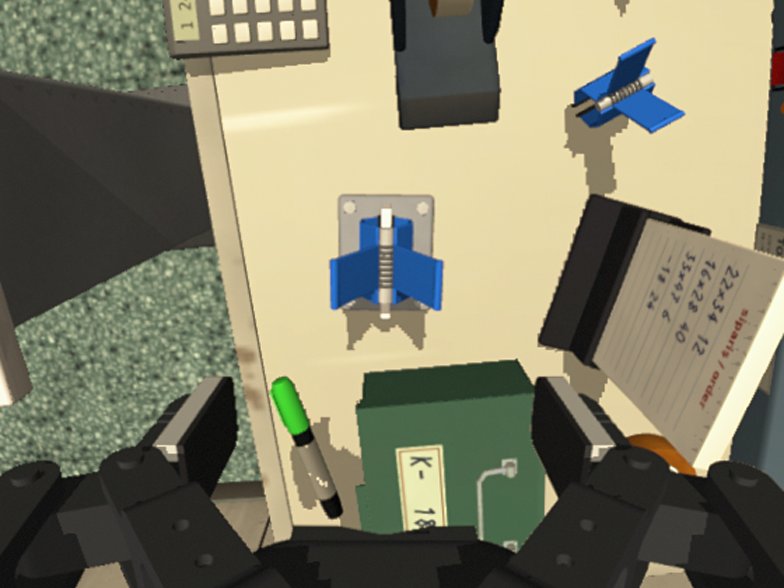

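Wrist view: clip handles' tips at (331,262–308) and (442,262–308), rail foot corners (341,196),(433,196); all close to the prediction.

```bash
python3 - <<'E'
from h import *
np.set_printoptions(precision=1,suppress=True)
c=optics.camera("wrist")
P=lambda p,z:atz(c,np.array(p)/1.4,z)
h=P([[331,262],[331,309],[442,262],[442,309]],100);print("handles",h,h.mean(0))
f=P([[339,196],[434,196]],10);print("foot",f,"ctr",f.mean(0)+40*np.array([-np.sin(-.09),-np.cos(.09),0]),np.arctan2(*(f[1]-f[0])[[1,0]]))
b=P([[386,230],[386,316]],58);print("pin",b,b.mean(0))
print("pad top edge",P([[784,258],[693,468]],153))
E
```

```text
handles [[433.2 -43.5 100. ]
 [430.3 -67.8 100. ]
 [487.7 -48.5 100. ]
 [486.3 -72.9 100. ]] [459.4 -58.2 100. ]
foot [[432.3 -19.8  10. ]
 [494.  -25.4  10. ]] ctr [466.8 -62.5  10. ] -0.09131546169482245
pin [[461.3 -37.1  58. ]
 [456.6 -88.5  58. ]] [458.9 -62.8  58. ]
pad top edge [[ 621.5  -46.4  153. ]
 [ 591.8 -142.   153. ]]
```

```bash
python3 -m crank '[{"x":0.2,"y":0.27,"z":2.6,"rx":0,"ry":0,"rz":0,"claw":1},{"x":0,"y":0,"z":3.5,"rx":0,"ry":0,"rz":0,"claw":1},{"x":0,"y":0,"z":3.5,"rx":0,"ry":0,"rz":0,"claw":1},{"x":0,"y":0,"z":2.5,"rx":0,"ry":0,"rz":0,"claw":1},{"x":0,"y":0,"z":1.0,"rx":0,"ry":0,"rz":0,"claw":1},{"x":0,"y":0,"z":0,"rx":0,"ry":0,"rz":0,"claw":1},{"x":0,"y":0,"z":0,"rx":0,"ry":0,"rz":0,"claw":0.6},{"x":0,"y":0,"z":0,"rx":0,"ry":0,"rz":0,"claw":0.4},{"x":0,"y":0,"z":0,"rx":0,"ry":0,"rz":0,"claw":0.2},{"x":0,"y":0,"z":0,"rx":0,"ry":0,"rz":0,"claw":0},{"x":0,"y":0,"z":0,"rx":0,"ry":0,"rz":0,"claw":0},{"x":0,"y":0,"z":0,"rx":0,"ry":0,"rz":0,"claw":0},{"x":0,"y":0,"z":0,"rx":0,"ry":0,"rz":0,"claw":0},{"x":0,"y":0,"z":0,"rx":0,"ry":0,"rz":0,"claw":0}]' 40
python3 - <<'E'
from h import *
s=r.state();print(s["time"],s["gripper_width"]*85,s["contact_force"])
c=optics.camera("side");save(c,"s2.png",(205,175,325,300),5)
E
```

```text
time: 4.75
tool_pos: [459.8, -61.1, 70.8]
eef_rot: [0.001, 0.739, 0.674, 0.001]
contact_force: [-0.2, 0.5, -0.8]
gripper_width: 0.116
grip_force: 39.1
4.75 9.856236412881294 [-0.18618133  0.4532928  -0.75188693]
```

View pics/s2.png

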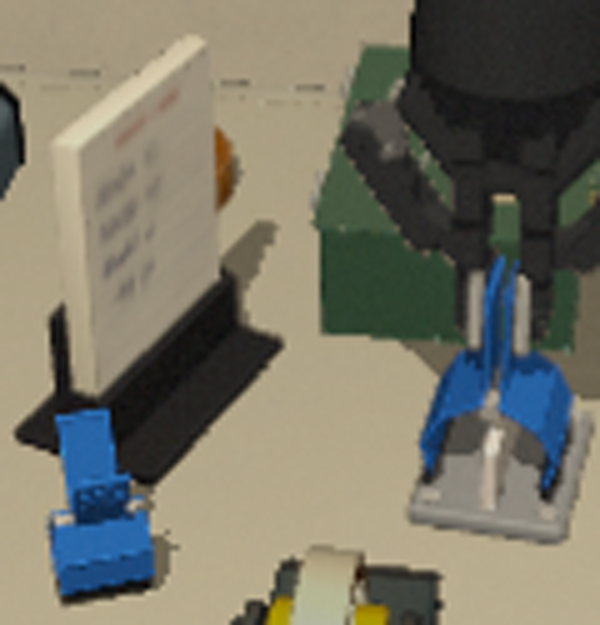

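The clip is fully squeezed (handles parallel between the pads), jaws clear of the blade. Lift.

```bash
python3 -m crank '[{"x":0,"y":0,"z":-0.5,"rx":0,"ry":0,"rz":0,"claw":0},{"x":0,"y":0,"z":-1.5,"rx":0,"ry":0,"rz":0,"claw":0},{"x":0,"y":0,"z":-2.5,"rx":0,"ry":0,"rz":0,"claw":0},{"x":0,"y":0,"z":-3,"rx":0,"ry":0,"rz":0,"claw":0},{"x":0,"y":0,"z":-3.5,"rx":0,"ry":0,"rz":0,"claw":0},{"x":0,"y":0,"z":-3.5,"rx":0,"ry":0,"rz":0,"claw":0},{"x":0,"y":0,"z":-2.5,"rx":0,"ry":0,"rz":0,"claw":0},{"x":0,"y":0,"z":-1.5,"rx":0,"ry":0,"rz":0,"claw":0},{"x":0,"y":0,"z":-0.5,"rx":0,"ry":0,"rz":0,"claw":0},{"x":0,"y":0,"z":0,"rx":0,"ry":0,"rz":0,"claw":0},{"x":0,"y":0,"z":0,"rx":0,"ry":0,"rz":0,"claw":0},{"x":0,"y":0,"z":0,"rx":0,"ry":0,"rz":0,"claw":0}]' 40
python3 - <<'E'
from h import *
s=r.state();print(yawnow(s),s["gripper_width"]*85)
b=optics.camera("side")
p=s["tool_pos"];print(proj(b,[p,p-[0,0,17],p-[0,0,58]]))
for d in spotter.recognise("clip",b)[:3]: print(d)
v,L=twist(p,yawnow(s),[612,-99.5,p[2]],-.31,8);print(v)
e=proj(b,[p-[0,0,30]])[0].astype(int);x,y=e;print(e)
save(b,"s3.png",(x-55,y-60,x+55,y+50),5)
E
```

```text
time: 6.0
tool_pos: [458.8, -61.2, 259.4]
eef_rot: [-0.0, 0.739, 0.674, -0.001]
contact_force: [1.1, -0.2, -0.2]
gripper_width: 0.12
grip_force: 39.1
-0.09209783089585913 10.163870558848219
[[309.51151854 155.61043395]
 [309.14795092 164.37495428]
 [308.29926419 184.73354543]]
{'extent': [224.3, 276.5, 24.6, 34.3], 'score': 0.84}
{'extent': [308.8, 163.2, 36.3, 51.6], 'score': 0.64}
[-0.1138  1.975  -0.      0.0272]
[308 170]
```

View pics/s3.png

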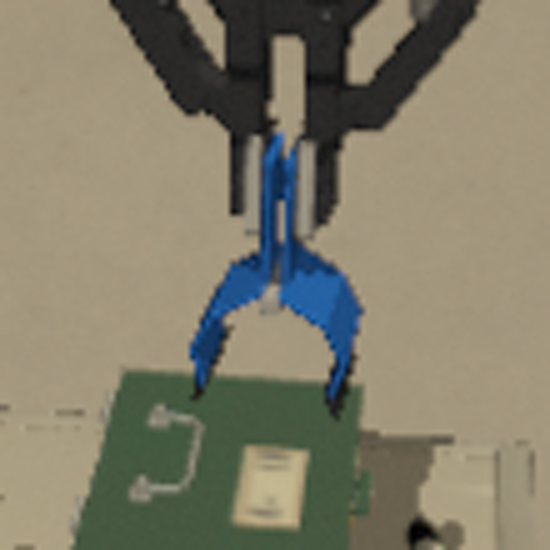

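Clip held wide open and upright; pin end at crop (272,298) → px (307.4,169.6), lips at (293,188),(320,192).

```bash
python3 - <<'E'
from h import *
np.set_printoptions(precision=1,suppress=True)
b=optics.camera("side");p=r.state()["tool_pos"]
for dz in (-10,-15,-20,-25): print(dz,proj(b,[p+[2,23,dz]]), "lips",proj(b,[p+[-24,0,dz-41],p+[24,0,dz-41]]).ravel())
E
```

```text
-10 [[307.  166.2]] lips [321.5 182.  295.2 180.3]
-15 [[306.9 168.8]] lips [321.4 184.5 295.1 182.7]
-20 [[306.8 171.4]] lips [321.2 186.9 295.1 185.2]
-25 [[306.7 174. ]] lips [321.1 189.3 295.  187.6]
```

```bash
python3 -m crank '[{"x":-0.11,"y":1.0,"z":0,"rx":0,"ry":0,"rz":0.027,"claw":0},{"x":-0.11,"y":1.98,"z":0,"rx":0,"ry":0,"rz":0.027,"claw":0},{"x":-0.11,"y":1.98,"z":0,"rx":0,"ry":0,"rz":0.027,"claw":0},{"x":-0.11,"y":1.98,"z":0,"rx":0,"ry":0,"rz":0.027,"claw":0},{"x":-0.11,"y":1.98,"z":0,"rx":0,"ry":0,"rz":0.027,"claw":0},{"x":-0.11,"y":1.98,"z":0,"rx":0,"ry":0,"rz":0.027,"claw":0},{"x":-0.11,"y":1.98,"z":0,"rx":0,"ry":0,"rz":0.027,"claw":0},{"x":-0.11,"y":1.98,"z":0,"rx":0,"ry":0,"rz":0.027,"claw":0},{"x":0,"y":0.95,"z":0,"rx":0,"ry":0,"rz":0,"claw":0},{"x":0,"y":0,"z":0,"rx":0,"ry":0,"rz":0,"claw":0},{"x":0,"y":0,"z":0,"rx":0,"ry":0,"rz":0,"claw":0}]' 40
```

```text
time: 7.25
tool_pos: [611.7, -101.1, 259.9]
eef_rot: [-0.0, 0.807, 0.59, -0.0]
contact_force: [0.4, 0.4, -0.3]
gripper_width: 0.118
grip_force: 39.1
```

```bash
python3 - <<'E'
from h import *
s=r.state();p=s["tool_pos"];print(yawnow(s))
im=[]
for n in ("side","scene"):
    c=optics.camera(n); e=proj(c,[p-[0,0,60]])[0].astype(int); x,y=e[0]-40,e[1]-60
    im.append(cv2.resize(c["color"][y:y+100,x:x+80,::-1],None,fx=5,fy=5,interpolation=cv2.INTER_CUBIC)); print(n,x,y)
cv2.imwrite("pics/c4.png",np.hstack(im))
E
```

```text
-0.307991305415815
side 191 110
scene 270 94
```

View pics/c4.png

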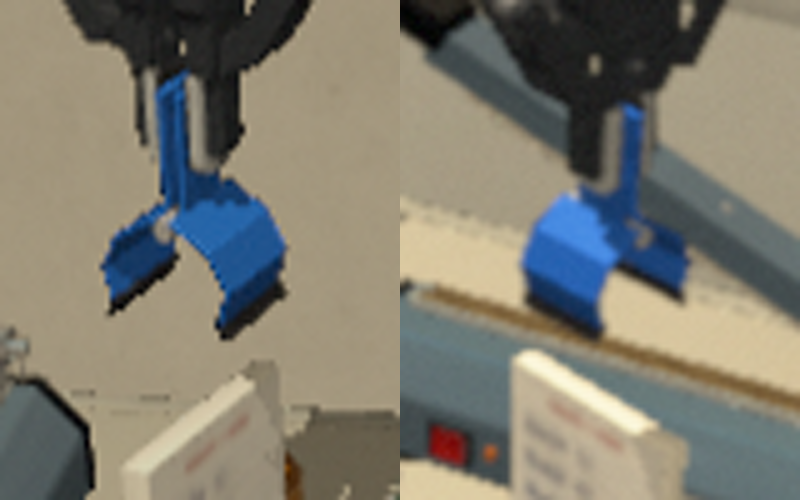

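Clip is above the pad, jaws aligned with its edge (side: lips at crop (110,310),(225,335), pad edge below). Quick check that the sealer lever is clear of the gripper.

```bash
python3 - <<'E'
from h import *
np.set_printoptions(precision=0,suppress=True)
a=optics.camera("scene"); b=optics.camera("side")
def tri(p,q):
    o,d=ray(a,np.array([p])/1.4);O,D=ray(b,np.array([q])/1.4);d=d[0];D=D[0]
    t=np.linalg.lstsq(np.c_[d,-D],O-o,rcond=None)[0];return o+d*t[0],O+D*t[1]
print(tri((380,130),(140,275)),tri((545,250),(265,250)))
print(tri(((513-400)/5*1.4+270*1.4,(94+362/5)*1.4),((143/5+191)*1.4,(110+473/5)*1.4)))
E
```

```text
(array([773.,  95., 237.]), array([775.,  94., 240.])) (array([ 752., -238.,  108.]), array([ 748., -236.,  103.]))
(array([624., -52., 148.]), array([626., -53., 150.]))
```

```bash
python3 -m crank '[{"x":0,"y":0.15,"z":1,"rx":0,"ry":0,"rz":0,"claw":0},{"x":0,"y":0,"z":1.5,"rx":0,"ry":0,"rz":0,"claw":0},{"x":0,"y":0,"z":1.5,"rx":0,"ry":0,"rz":0,"claw":0},{"x":0,"y":0,"z":1,"rx":0,"ry":0,"rz":0,"claw":0},{"x":0,"y":0,"z":0.7,"rx":0,"ry":0,"rz":0,"claw":0},{"x":0,"y":0,"z":0.6,"rx":0,"ry":0,"rz":0,"claw":0},{"x":0,"y":0,"z":0.4,"rx":0,"ry":0,"rz":0,"claw":0},{"x":0,"y":0,"z":0,"rx":0,"ry":0,"rz":0,"claw":0},{"x":0,"y":0,"z":0,"rx":0,"ry":0,"rz":0,"claw":0},{"x":0,"y":0,"z":0,"rx":0,"ry":0,"rz":0,"claw":0}]' 40
python3 - <<'E'
from h import *
s=r.state();p=s["tool_pos"];print(yawnow(s))
im=[]
for n in ("side","scene"):
    c=optics.camera(n); e=proj(c,[p-[0,0,30]])[0].astype(int); x,y=e[0]-40,e[1]-50
    im.append(cv2.resize(c["color"][y:y+100,x:x+80,::-1],None,fx=5,fy=5,interpolation=cv2.INTER_CUBIC)); print(n,x,y)
cv2.imwrite("pics/c5.png",np.hstack(im))
E
```

```text
time: 8.45
tool_pos: [614.0, -101.6, 193.7]
eef_rot: [0.0, 0.807, 0.59, 0.0]
contact_force: [0.2, -0.0, -0.5]
gripper_width: 0.12
grip_force: 39.1
-0.3079824025931466
side 191 136
scene 270 118
```

View pics/c5.png

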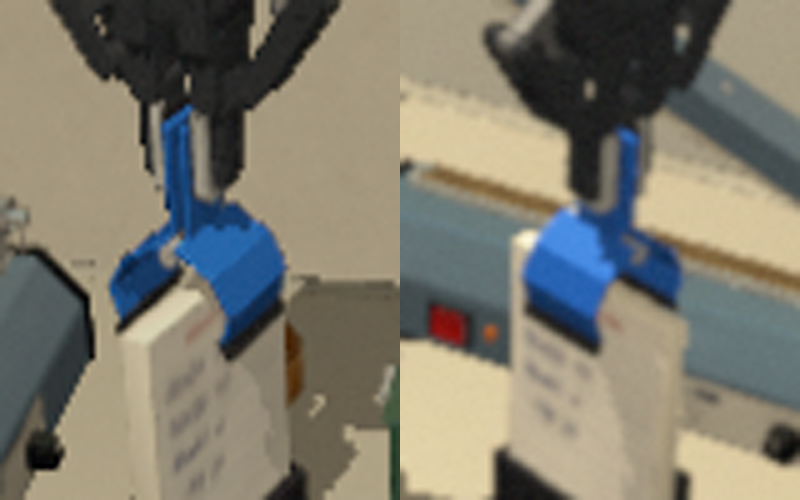

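The clip is astride the middle of the pad, one jaw in front and one behind, with no contact; the pad corner is unchanged (≈(219.6,205)). A 3 mm raise centres the depth, then hand in.

```bash
python3 -m crank '[{"x":0,"y":0,"z":-0.2,"rx":0,"ry":0,"rz":0,"claw":0},{"x":0,"y":0,"z":-0.1,"rx":0,"ry":0,"rz":0,"claw":0},{"x":0,"y":0,"z":0,"rx":0,"ry":0,"rz":0,"claw":0},{"x":0,"y":0,"z":0,"rx":0,"ry":0,"rz":0,"claw":0},{"x":0,"y":0,"z":0,"rx":0,"ry":0,"rz":0,"claw":0},{"x":0,"y":0,"z":0,"rx":0,"ry":0,"rz":0,"claw":0}]' 40 && python3 -c "
from plant import order;print(order.job_done())"
```

```text
time: 9.15
tool_pos: [613.7, -101.6, 196.3]
eef_rot: [-0.0, 0.807, 0.59, -0.0]
contact_force: [-0.6, 0.6, -1.0]
gripper_width: 0.116
grip_force: 39.1
the job is handed in; nothing more can be done
None
```

I handed the job in at 9.15 s with the clip held wide open and upright astride the middle of the pad's top edge, its lips an estimated 16 mm down; the last pictures showed it clear of the pad and the pad unmoved, but no verdict came back.

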